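# Switch on the guarded bench supply

### The job

Switch on the bench supply that has the round meter on top: with a fingertip, lift its hinged switch guard up and back until it stays open, then push the toggle beneath it fully over towards the hinge, and then tip the guard forward so that it drops shut over the toggle. Do not pick anything up, do not shove the supply about, and leave the other supply's switch and the glassware and bottles alone.

Things in the scene. Friction and masses are not known exactly. Their poses are not given: they have to be found in the camera images.
- meter_supply: the supply to switch on. Grey box 160 (own x) by 130 mm (own y), 2.5 kg, loose on rubber feet, flat top 61 mm above the bench. Origin: centre of its underside; x points front to back (away from the robot within 20 degrees), z up. In its frame, mm: guard hinge axis (along y) at (45, 30, 68), toggle pivot (11, 30, 62); round meter 52 mm across, 9 mm high at (35, -31); two terminal posts 16 mm tall at (-55, -45), (-55, -17)
- meter_supply_guard (a joint): hinged switch guard: 0 = shut over the toggle, 1.4 = fully back at its stop (rad). A 50 g grey cover, open below, hinged at its back edge, turning up and back freely: let go below about 0.8 it drops shut, above about 1.1 it falls back and stays. Fully back it reaches from 15 mm in front of the hinge axis to 51 mm behind it, its top 130 mm above the bench. It never touches the toggle
- meter_supply_guard_tab (a point): middle of the top front edge of the guard's upright front plate (thumb tab), moving with the guard; shut: 52 mm in front of the hinge axis, 60 mm above it. The plate is 44 mm wide, 3 mm thick, from 16 to 60 mm above the axis; the cover behind it is 33 mm high above the axis. Pushed near its top and followed up and back along its arc the guard swings open; pushed low or straight it can bind
- meter_supply_toggle (a joint): toggle under the guard: about 0 = off, leaning 0.4 rad to the front; 0.8 = on, leaning 0.4 rad to the back, towards the guard's hinge (rad). Steel bat 33 mm from pivot to end, 6 mm thick with a 10 mm round end; about 1 N at its end moves it and it stays where it is left
- meter_supply_toggle_tip (a point): centre of the round end of that toggle, 28 mm from its pivot, moving with it
- plain_supply: the other supply, to be left alone, with five dark vent slots in place of the meter. Grey box 160 (own x) by 130 mm (own y), 2.5 kg, loose on rubber feet, flat top 61 mm above the bench. Origin: centre of its underside; x points front to back (away from the robot within 20 degrees), z up. In its frame, mm: guard hinge axis (along y) at (45, 30, 68), toggle pivot (11, 30, 62)
- plain_supply_guard (a joint): guard of the other supply, just like that of the supply with the meter; leave it shut (0)
- plain_supply_toggle (a joint): toggle of the other supply, just like that of the supply with the meter; leave it off (about 0)
- dropper: white bottle with a black cap, 40 mm across, 75 mm tall, loose bystander; origin at the centre of its underside, z up
- flask: conical glass flask, 76 mm across the base, 115 mm tall, loose bystander; origin at the centre of its underside, z up
- vial: small capped vial, 26 mm across, 55 mm tall, loose bystander; origin at the centre of its underside, z up
- rack: blue test-tube rack, 50 mm by 200 mm (own y), 80 mm tall, with three tubes up to 133 mm high, loose bystander; origin at the centre of its underside, z up
Mind the look-alikes: they are no part of the job. Leave any purple look-alike of the meter_supply alone.

How it is judged:
On the way, in this order (a step that is already met when the one before it is completed fails the run):
1. the guard of the metered supply is right back, staying open, with the toggle still off (value of joint meter_supply_guard above 1.2 rad and value of joint meter_supply_toggle below 0.3 rad), for 0.2 s.
2. the toggle is switched on while the guard is back (value of joint meter_supply_toggle above 0.6 rad and value of joint meter_supply_guard above 1 rad), for 0.1 s.
3. the guard has dropped shut with the toggle still on (value of joint meter_supply_guard below 0.06 rad and value of joint meter_supply_toggle above 0.6 rad), for 0.2 s.
At the end, for the whole second after the job is handed in: metered supply at rest: guard shut (within 0.06 rad), toggle on (over 0.6 of 0.8 rad); the other supply: guard shut (0.06 rad), toggle off (below 0.2 rad); both supplies, flask, bottle, vial and rack within 30 mm of their starts and upright within 0.1 rad (all of step 3 and value of joint plain_supply_guard below 0.06 rad and value of joint plain_supply_toggle below 0.2 rad and linear speed of meter_supply below 0.01 m/s and distance of each of meter_supply, plain_supply, dropper, flask, vial, rack from where it was at the start of the episode below 0.03 m and angle between each of meter_supply, plain_supply, dropper, flask, vial, rack's own z axis and vertical below 0.1 rad); the robot touches nothing.
It fails at once if a supply is shoved more than 30 mm, or lifted more than 10 mm, or tipped (distance of any of meter_supply, plain_supply from where it was at the start of the episode above 0.03 m or height (world z) of any of meter_supply, plain_supply above 0.01 m or angle between any of meter_supply, plain_supply's own z axis and vertical above 0.12 rad).
It fails at once if the other supply's guard is raised or its toggle moved (value of joint any of plain_supply_guard, plain_supply_toggle above 0.3 rad).
It fails at once if a bystander is lifted, pushed more than 30 mm or knocked over (distance of any of dropper, flask, vial, rack from where it was at the start of the episode above 0.03 m or height (world z) of any of dropper, flask, vial, rack above 0.015 m or angle between any of dropper, flask, vial, rack's own z axis and vertical above 0.4 rad).
It also fails if it takes over 58 s, if anything falls off the work surface, if the arm or the gripper's body presses on something with over 40 N, if the wrist force passes 120 N, or if a joint passes its speed limit or range.

### The arm

A 7-joint arm with a two-finger parallel gripper is mounted at the origin on the work surface. World frame = base frame: x ahead of the robot, y to its left, z up, the work surface at z = 0. Lengths are in m, angles in rad, forces in N, time in s.
With the tool pointing down it reaches from about 0.4 to 0.85 m from the base axis. Payload 4.5 kg.
Tool frame: the origin (TCP) lies midway between the tips of the shut fingers; the grasp point (between the pads) lies 19 mm behind it; z points along the fingers, y is the line along which they close (so a half turn about z gives the same grasp; the last joint's range is limited). The gripper opens to 88 mm and grips with 3 to 60 N. Pads are 18 mm wide; open, the fingers measure 123 mm over their backs; the gripper's body (75 mm by 187 mm) begins 45 mm behind the grasp point.
Start: joints at [1.382, 0.689, -0.195, 1.565, 0.157, 0.902, -0.215], TCP at [0.138, -0.61, 0.239] pointing down, gripper open.
Joint ranges: [-3.01, 3.01], [-0.46, 2.08], [-1.47, 1.51], [0.13, 2.56], [-1, 4.14], [0.04, 2.09], [-2.66, 2.66]. Speed limits (rad/s): [2.57, 2.57, 3.14, 3.14, 3.14, 3.14, 3.14].

### API

Orientations are given as a unit quaternion [x, y, z, w].
In Python, from plant import r gives the robot as it stands.
- The arm moves only by the tool carry_out, never from a script. Its argument "plan" is a list of rows, each an object with "rot": the turn, a rotation vector about the tool's x, y, z in rad, a list of three; "xyz": the shift along the tool's x, y, z in m, a list of three; "grip": the closure in counts, from 0 (fully open) to 255 (shut). In form: [{"rot": [wx, wy, wz], "xyz": [dx, dy, dz], "grip": grip}, ...]. A call has 1 to 8 rows; each row is the pose to reach, as a shift and turn from the pose commanded when the call began, along the tool's axes at that moment; what a row does not reach only later rows make up. A row lasts 1/12 s, in which the tool goes at most 41.7 mm and 7.16 degrees, less where a joint would pass 70% of its speed; a pose out of reach is approached as far as the arm can. A call with a gripper value outside its range is refused whole. The fingers move at their own pace and stop on an object; "squeeze" is the grip in N (left out, the last holds). Time passes only in rows, so rows that repeat a pose let the fingers close. It gives the time, the measured TCP pose, the force, the opening and the grip force at its end, in the units of the state.
- r.get_state(): the state, without advancing time (a new reading comes with each control period).
- r.snapshot(name): name is "scene" or "top"; returns the picture (400x640x3 uint8, red, green, blue); there is no depth.
- r.camera_params(name): a dict with "fx", "fy", "cx", "cy" (pixels), "position" and "attitude" of the camera in the world. Camera axes: x right, y down, z forward; pixel columns grow to the right and rows downward; lengths in m; the calibration is good to about 2 mm. A picture is of the moment at which its call begins. camera_params takes no time and is no camera call.
- r.finish_job(): hands the job in; it is judged then, once.
The state is a dict: "clock": time; "q": joint angles; "qd": joint speeds; "joint_torque": joint torques, N m; "tool_pos": TCP position; "eef_rot": TCP orientation; "contact_force": force on the tool from outside, world axes, zero at the start; "moment": the same for the moment, N m; "opening": opening from 0.0 (shut) to 1.0 (fully open); "finger_force": force on a finger pad.
Only numpy, scipy, OpenCV 4.12 (cv2) and the standard library are available. Lean on these libraries where they do the work, as an engineer would, in place of code of your own. Each camera call takes 0.05 s, during which the arm holds its last target. There are 200 camera calls.

## Working session

There is one attempt and no reset: what is moved stays moved. The work goes in short steps, Python scripts to look and compute and a tool call to move; the robot and the scene stay as the last step left them, time stands still between calls to the robot, and variables do not carry over. Pictures are saved under pics/ and viewed, at most 10 in all, crops included, and the job is handed in when it is done.

Besides the shell and the picture viewer there is one more tool, called after "Call:" as a command line: name --argument value ..., lists and objects as JSON in quotes. carry_out: Moves the arm, as the interface text tells. Its arguments: {"type":"object","properties":{"plan":{"type":"array"},"squeeze":{"type":"number"}},"required":["plan"]}

```bash
ls; mkdir -p pics
python3 - <<'E'
from plant import r
import cv2,json
for n in("scene","top"):
    im=r.snapshot(n); cv2.imwrite(f"pics/{n}0.png",im[:,:,::-1]); print(n,r.camera_params(n))
print(r.get_state())
E
```

```text
pics
scene {'fx': 387.1824998584719, 'fy': 387.1824998584719, 'cx': 321.4644119818378, 'cy': 204.64558055811986, 'position': array([ 1.14792858, -0.24697345,  0.53727107]), 'attitude': array([ 0.74893408,  0.45642055, -0.24023056, -0.41601359])}
top {'fx': 449.7025346507871, 'fy': 449.7025346507871, 'cx': 322.61834595949784, 'cy': 195.3325967936697, 'position': array([0.34113466, 0.05621146, 1.34643001]), 'attitude': array([ 0.71234754, -0.69663736,  0.0535292 , -0.0662722 ])}
{'clock': 0.1, 'q': array([ 1.3817985 ,  0.68985765, -0.19453678,  1.56620274,  0.15733451,
        0.90245975, -0.21510046]), 'qd': array([ 0.00187525, -0.00279455, -0.00175258, -0.00247459,  0.0010051 ,
        0.00138292, -0.00052459]), 'joint_torque': array([-2.46931566e-03, -5.28504181e+01, -1.27177343e+00, -1.53840816e+01,
       -5.26580738e-02,  1.97498746e-03,  4.46392551e-05]), 'tool_pos': array([ 0.13794363, -0.60904311,  0.23802708]), 'eef_rot': array([ 9.93795395e-01,  1.11221065e-01, -1.47267414e-04, -7.52081036e-04]), 'contact_force': array([-0.27389268, -0.47350984, -0.00797377]), 'moment': array([0.04869591, 0.01098117, 0.03590427]), 'finger_force': 0.0, 'opening': 1.0008661988388738}
```

View pics/scene0.png

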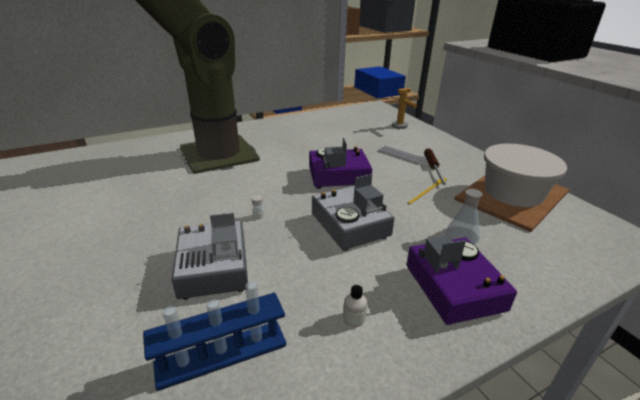

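View pics/top0.png

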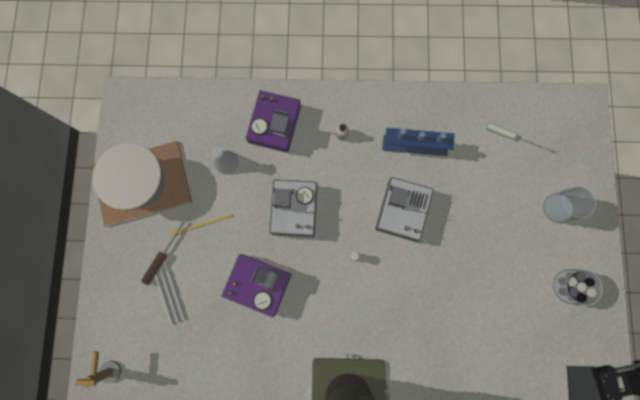

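The views show four supplies. In the top view the grey one with the meter is at (294,208), and I choose that one. The grey one with vents is at (405,209), and the purple look-alikes are at (274,121) and (257,285). In the scene view the chosen one is at (350,213). Next is a close crop to check the choice, plus the first measurements.

```bash
cat > h.py <<'E'
import numpy as np,cv2
from scipy.spatial.transform import Rotation as R
from plant import r
def proj(n,P):
    c=r.camera_params(n); p=R.from_quat(c['attitude']).inv().apply(np.atleast_2d(P)-c['position'])
    return np.c_[c['fx']*p[:,0]/p[:,2]+c['cx'],c['fy']*p[:,1]/p[:,2]+c['cy']]
def ray(n,uv,z):
    c=r.camera_params(n); uv=np.atleast_2d(uv).astype(float)
    d=R.from_quat(c['attitude']).apply(np.c_[(uv[:,0]-c['cx'])/c['fx'],(uv[:,1]-c['cy'])/c['fy'],np.ones(len(uv))])
    return c['position']+d*((z-c['position'][2])/d[:,2])[:,None]
E
python3 - <<'E'
from h import *
print(proj('top',[[0,0,0]]),proj('scene',[[0,0,0]]))
a=cv2.imread('pics/top0.png')[165:250,255:345]; b=cv2.imread('pics/scene0.png')[165:250,300:400]
a=cv2.resize(a,None,fx=5,fy=5,interpolation=cv2.INTER_CUBIC); b=cv2.resize(b,None,fx=3.4,fy=5,interpolation=cv2.INTER_CUBIC)
cv2.imwrite('pics/crop0.png',np.hstack([a,b]))
im=cv2.imread('pics/top0.png')
g=cv2.cvtColor(im,cv2.COLOR_BGR2GRAY)[165:250:5,260:330:5]; print(g)
E
```

```text
[[347.35304743 395.62152428]] [[218.36770333 154.19338819]]
[[107 109 110 138 147 148 151 149 150 147 148 148 149 148]
 [106 105 104 111 147 146 151 151 147 149 147 146 146 149]
 [144 147 126 147 147 148 147 150 149 149 150 149 150 146]
 [144 146 141 116 118 119 115 120 129 135 135 143 150 147]
 [144 146 146 145 150 150 150 150 150 142 149 116 138 148]
 [142 143 146  93 100 102  94 118 159 163 128  95 109 107]
 [141 144 142 104  99 100  79  93 121 156 167  77 108 108]
 [146 143 139 102  98  99  82 109 111 167 111  77 108 106]
 [143 147 134  74  81  95  85 111 110 102 141  83 108 106]
 [146 143 125 146 142 124 125 114 111 111 145  79 107 108]
 [145 144 122 146 146 147 151 151 151 151 148  79 105 106]
 [146 144 119 147 147 148 151 151 150 151 150  80 106 108]
 [143 145 114 146 148 149 151 131 114 126 135  87 106 106]
 [146 145 118 146 148 148 153 153 149 152 145  93 106 106]
 [144 147 138 110  86  81  77  74  74  77  85  97 104 105]
 [145 141 143 146 144 144 145 145 139 137 137 138 123 124]
 [146 145 144 146 145 144 144 144 145 146 146 141 148 147]]
```

View pics/crop0.png

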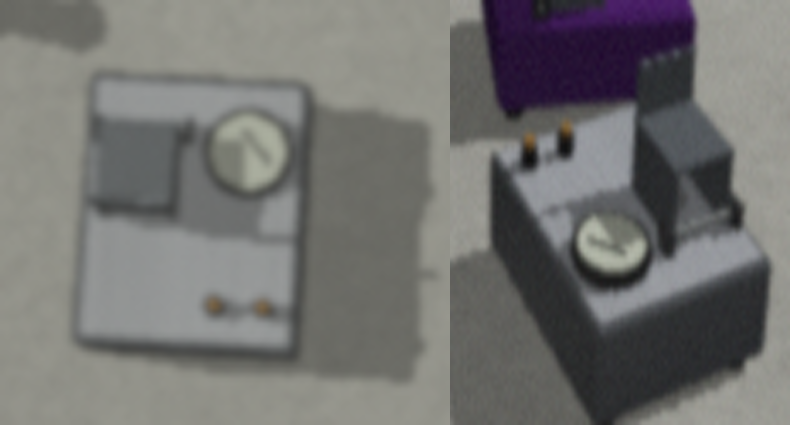

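The crop confirms the choice: a grey box with a round meter, two posts and a shut guard. Crop pixels are top-face corners (95,75), (308,86), (295,352), (78,343), meter (248,152) and posts (213,305), (262,307). The scene half of the crop also shows the tab's top edge near (666,55). Now I'll fit the pose.

```bash
cat >> h.py <<'E'
def fit(B,W):
    B=np.array(B)[:,:2];W=np.array(W)[:,:2];b=B.mean(0);w=W.mean(0)
    H=(B-b).T@(W-w); th=np.arctan2(H[0,1]-H[1,0],H[0,0]+H[1,1])
    M=np.array([[np.cos(th),-np.sin(th)],[np.sin(th),np.cos(th)]])
    return th,w-M@b,np.linalg.norm((B-b)@M.T-(W-w),axis=1)
E
python3 - <<'E'
from h import *
px=np.array([[95,75],[308,86],[295,352],[78,343],[248,152],[213,305],[262,307]])/5+[255,165]
Z=[.061]*4+[.07,.077,.077]
B=np.array([[80,65],[80,-65],[-80,-65],[-80,65],[35,-31],[-55,-17],[-55,-45]])/1000
W=np.array([ray('top',p,z)[0] for p,z in zip(px,Z)])
for s in(slice(0,7),slice(4,7),slice(0,4)):
    print(fit(B[s],W[s]))
ps=np.array([[347.4,213.6],[323.2,192.6],[334.1,190]])
W2=np.array([ray('scene',p,z)[0] for p,z in zip(ps,[.07,.077,.077])])
print(W2, W[4:])
print(fit(B[[4,6,5]],W2))
th,t,_=fit(B,W)
c,s=np.cos(th),np.sin(th)
def w(p): return np.r_[t+np.array([[c,-s],[s,c]])@p[:2],p[2]]
for n,p in dict(hinge=(.045,.03,.068),tab=(-.007,.03,.128),tabL=(-.007,.052,.128),tabR=(-.007,.008,.128),piv=(.011,.03,.062)).items(): print(n,w(np.array(p)),proj('scene',w(np.array(p))),proj('top',w(np.array(p))))
E
```

```text
(np.float64(-0.0246811722157208), array([0.5237905 , 0.16520815]), array([0.00348963, 0.0035015 , 0.00280348, 0.00396888, 0.00051546,
       0.00103937, 0.00125864]))
(np.float64(-0.030706730431491035), array([0.52429228, 0.16593283]), array([0.00011017, 0.00013315, 0.00024331]))
(np.float64(-0.02288865336645693), array([0.52355108, 0.16454782]), array([0.002867  , 0.0037818 , 0.00345219, 0.00339182]))
[[0.56273669 0.13714006 0.07      ]
 [0.47161185 0.12615502 0.077     ]
 [0.47232907 0.15481873 0.077     ]] [[0.55822506 0.13382447 0.07      ]
 [0.46867777 0.15056873 0.077     ]
 [0.46815409 0.12275178 0.077     ]]
(np.float64(-0.036043999204496406), array([0.52832675, 0.16945023]), array([0.00055411, 0.00033248, 0.00056395]))
hinge [0.56951715 0.19408847 0.068     ] [[370.92738454 209.54800304]] [[283.95321693 191.24140352]]
tab [0.51753299 0.19537176 0.128     ] [[360.70368496 175.50187082]] [[280.55744465 205.98835849]]
tabL [0.51807592 0.21736506 0.128     ] [[369.04650642 173.58908884]] [[272.56698482 205.62358574]]
tabR [0.51699006 0.17337846 0.128     ] [[352.19570805 177.45251845]] [[288.55474705 206.3534436 ]]
piv [0.53552751 0.19492754 0.062     ] [[362.65794413 204.33278789]] [[283.42467458 203.16098955]]
```

Call:
carry_out --plan '[{"rot": [0, 0, 0.254], "xyz": [0.421, -0.221, -0.02], "grip": 255}, {"rot": [0, 0, 0.254], "xyz": [0.421, -0.221, -0.02], "grip": 255}, {"rot": [0, 0, 0.254], "xyz": [0.421, -0.221, -0.02], "grip": 255}, {"rot": [0, 0, 0.254], "xyz": [0.421, -0.221, -0.02], "grip": 255}, {"rot": [0, 0, 0.254], "xyz": [0.421, -0.221, -0.02], "grip": 255}, {"rot": [0, 0, 0.254], "xyz": [0.421, -0.221, -0.02], "grip": 255}, {"rot": [0, 0, 0.254], "xyz": [0.421, -0.221, -0.02], "grip": 255}, {"rot": [0, 0, 0.254], "xyz": [0.421, -0.221, -0.02], "grip": 255}]'

```text
clock: 0.77
tool_pos: [0.3926, -0.3917, 0.2526]
eef_rot: [1.0, -0.016, -0.0, -0.0]
contact_force: [0.5, -0.4, 0.1]
opening: 0.422
finger_force: 0.0
```

Call:
carry_out --plan '[{"rot": [0, 0, 0], "xyz": [0.05, -0.593, 0], "grip": 255}, {"rot": [0, 0, 0], "xyz": [0.05, -0.593, 0], "grip": 255}, {"rot": [0, 0, 0], "xyz": [0.05, -0.593, 0], "grip": 255}, {"rot": [0, 0, 0], "xyz": [0.05, -0.593, 0], "grip": 255}, {"rot": [0, 0, 0], "xyz": [0.05, -0.593, 0], "grip": 255}, {"rot": [0, 0, 0], "xyz": [0.05, -0.593, 0], "grip": 255}, {"rot": [0, 0, 0], "xyz": [0.05, -0.593, 0], "grip": 255}, {"rot": [0, 0, 0], "xyz": [0.05, -0.593, 0], "grip": 255}]'

```text
clock: 1.43
tool_pos: [0.4294, -0.0604, 0.2527]
eef_rot: [1.0, -0.016, -0.0, 0.0]
contact_force: [1.5, 0.5, 1.3]
opening: 0.004
finger_force: 0.0
```

Call:
carry_out --plan '[{"rot": [0, 0, 0], "xyz": [0.026, -0.27, 0], "grip": 255}, {"rot": [0, 0, 0], "xyz": [0.026, -0.27, 0], "grip": 255}, {"rot": [0, 0, 0], "xyz": [0.026, -0.27, 0], "grip": 255}, {"rot": [0, 0, 0], "xyz": [0.026, -0.27, 0], "grip": 255}, {"rot": [0, 0, 0], "xyz": [0.026, -0.27, 0], "grip": 255}, {"rot": [0, 0, 0], "xyz": [0.026, -0.27, 0], "grip": 255}, {"rot": [0, 0, 0], "xyz": [0.026, -0.27, 0], "grip": 255}, {"rot": [0, 0, 0], "xyz": [0.026, -0.27, 0], "grip": 255}]'

```text
clock: 2.1
tool_pos: [0.464, 0.2139, 0.2525]
eef_rot: [1.0, -0.011, 0.0, -0.002]
contact_force: [0.4, 0.7, 0.7]
opening: 0.007
finger_force: 0.0
```

Call:
carry_out --plan '[{"rot": [0, 0, 0], "xyz": [0.005, 0.0145, 0.1], "grip": 255}, {"rot": [0, 0, 0], "xyz": [0.005, 0.0145, 0.1], "grip": 255}, {"rot": [0, 0, 0], "xyz": [0.005, 0.0145, 0.13], "grip": 255}, {"rot": [0, 0, 0], "xyz": [0.005, 0.0145, 0.134], "grip": 255}, {"rot": [0, 0, 0], "xyz": [0.005, 0.0145, 0.134], "grip": 255}, {"rot": [0, 0, 0], "xyz": [0.005, 0.0145, 0.134], "grip": 255}, {"rot": [0, 0, 0], "xyz": [0.005, 0.0145, 0.134], "grip": 255}, {"rot": [0, 0, 0], "xyz": [0.005, 0.0145, 0.134], "grip": 255}]'

```text
clock: 2.77
tool_pos: [0.4702, 0.1928, 0.1209]
eef_rot: [1.0, -0.016, 0.002, -0.001]
contact_force: [0.8, -0.5, 1.0]
opening: 0.003
finger_force: 0.0
```

Run:
```python
from h import *
s=r.get_state(); print(s['tool_pos'],s['eef_rot'])
a=r.snapshot('scene')[130:250,290:420,::-1]; cv2.imwrite('pics/a1.png',cv2.resize(a,None,fx=5,fy=5,interpolation=cv2.INTER_CUBIC))
print((proj('scene',s['tool_pos'])-[290,130])*5)
```

```text
[0.47020819 0.19279416 0.1208762 ] [ 9.99875653e-01 -1.56189979e-02  1.93663385e-03 -9.87183624e-04]
[[292.64597593 198.70314201]]
```

View pics/a1.png

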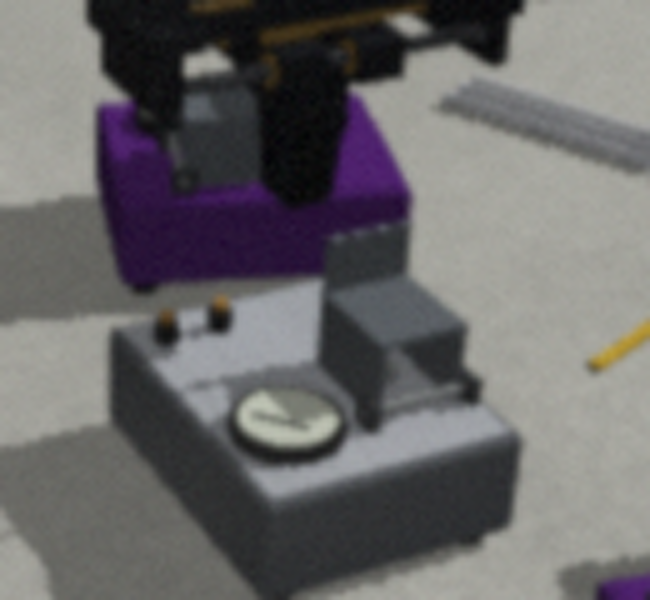

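The fingertip is at crop (300,198), 1.5 px from its projection, and lies in front of the tab, whose top edge runs (325,240)–(408,222). The estimates agree, so I'll close in and start the arc.

Call:
carry_out --plan '[{"rot": [0, 0, 0], "xyz": [0.02, -0.003, 0.003], "grip": 255}, {"rot": [0, 0, 0], "xyz": [0.034, -0.003, 0.003], "grip": 255}, {"rot": [0, 0, 0], "xyz": [0.037, -0.003, 0.003], "grip": 255}, {"rot": [0, 0, 0], "xyz": [0.037, -0.003, 0.003], "grip": 255}, {"rot": [0, 0, 0], "xyz": [0.037, -0.003, 0.003], "grip": 255}, {"rot": [0, 0, 0], "xyz": [0.037, -0.003, 0.003], "grip": 255}]'

```text
clock: 3.32
tool_pos: [0.5048, 0.194, 0.116]
eef_rot: [1.0, -0.015, -0.0, 0.0]
contact_force: [-0.1, 0.9, -0.1]
opening: 0.009
finger_force: 0.0
```

Call:
carry_out --plan '[{"rot": [0, 0, 0], "xyz": [0.005, 0, 0], "grip": 255}, {"rot": [0, 0, 0], "xyz": [0.01, 0, -0.005], "grip": 255}, {"rot": [0, 0, 0], "xyz": [0.0155, 0, -0.0095], "grip": 255}, {"rot": [0, 0, 0], "xyz": [0.0215, 0, -0.013], "grip": 255}, {"rot": [0, 0, 0], "xyz": [0.028, 0, -0.0165], "grip": 255}, {"rot": [0, 0, 0], "xyz": [0.0345, 0, -0.019], "grip": 255}, {"rot": [0, 0, 0], "xyz": [0.041, 0, -0.021], "grip": 255}, {"rot": [0, 0, 0], "xyz": [0.041, 0, -0.021], "grip": 255}]'

```text
clock: 3.98
tool_pos: [0.5493, 0.1926, 0.1373]
eef_rot: [1.0, -0.016, 0.002, -0.0]
contact_force: [0.3, 0.4, 0.3]
opening: 0.005
finger_force: 0.2
```

Run:
```python
from h import *
s=r.get_state(); print(s['tool_pos'],s['eef_rot'],s['contact_force'])
a=r.snapshot('scene')[130:250,290:420,::-1]; cv2.imwrite('pics/a2.png',cv2.resize(a,None,fx=5,fy=5,interpolation=cv2.INTER_CUBIC))
```

```text
[0.54929588 0.19257738 0.13731689] [ 9.99867640e-01 -1.61844616e-02  1.61167061e-03 -4.10567241e-04] [0.2794895  0.41484678 0.34418596]
```

View pics/a2.png

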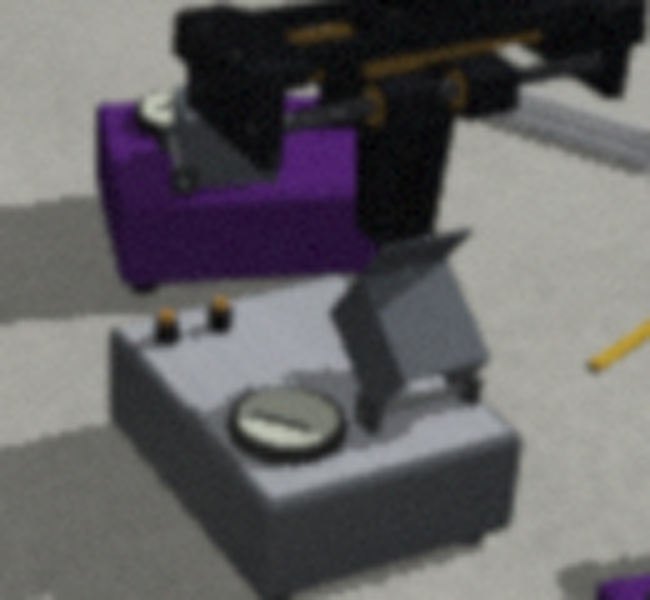

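The guard is lifted to about 0.6 rad, with the fingertip on the plate (crop 370–430, 240) and the supply unmoved. I'll continue the arc.

Call:
carry_out --plan '[{"rot": [0, 0, 0], "xyz": [0.007, 0, -0.0012], "grip": 255}, {"rot": [0, 0, 0], "xyz": [0.014, 0, -0.0018], "grip": 255}, {"rot": [0, 0, 0], "xyz": [0.021, 0, -0.0015], "grip": 255}, {"rot": [0, 0, 0], "xyz": [0.028, 0, -0.0005], "grip": 255}, {"rot": [0, 0, 0], "xyz": [0.035, 0, 0.001], "grip": 255}, {"rot": [0, 0, 0], "xyz": [0.042, 0, 0.003], "grip": 255}, {"rot": [0, 0, 0], "xyz": [0.048, 0, 0.006], "grip": 255}, {"rot": [0, 0, 0], "xyz": [0.05, 0, 0.006], "grip": 255}]'

```text
clock: 4.7
tool_pos: [0.5977, 0.1907, 0.1299]
eef_rot: [1.0, -0.016, -0.0, 0.0]
contact_force: [0.3, 0.1, -0.3]
opening: 0.006
finger_force: 0.0
```

Call:
carry_out --plan '[{"rot": [0, 0, 0], "xyz": [0, 0, 0], "grip": 255}, {"rot": [0, 0, 0], "xyz": [0, 0, -0.03], "grip": 255}, {"rot": [0, 0, 0], "xyz": [-0.03, 0, -0.03], "grip": 255}, {"rot": [0, 0, 0], "xyz": [-0.07, 0, -0.03], "grip": 255}, {"rot": [0, 0, 0], "xyz": [-0.11, 0, -0.03], "grip": 255}, {"rot": [0, 0, 0], "xyz": [-0.11, 0, -0.03], "grip": 255}, {"rot": [0, 0, 0], "xyz": [-0.11, 0, -0.03], "grip": 255}, {"rot": [0, 0, 0], "xyz": [-0.11, 0, -0.03], "grip": 255}]'

```text
clock: 5.37
tool_pos: [0.4878, 0.195, 0.1612]
eef_rot: [1.0, -0.015, 0.001, -0.0]
contact_force: [0.2, -0.0, -0.4]
opening: 0.005
finger_force: 0.0
```

Run:
```python
from h import *
s=r.get_state(); print(s['tool_pos'],s['eef_rot'],s['contact_force'])
a=r.snapshot('scene')[130:250,290:420,::-1]; cv2.imwrite('pics/a3.png',cv2.resize(a,None,fx=5,fy=5,interpolation=cv2.INTER_CUBIC))
```

```text
[0.48778588 0.19501169 0.16117394] [ 9.99881387e-01 -1.53713342e-02  9.04584829e-04 -3.39445563e-04] [ 0.24509272 -0.02688549 -0.36651391]
```

View pics/a3.png

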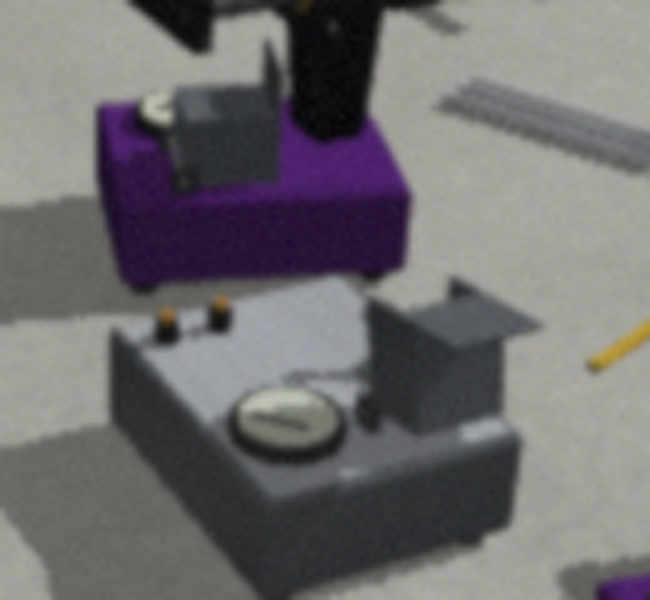

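The guard is fully back (plate flat at crop (470,310)) and staying. Next I lower the tip in front of the toggle and push.

Call:
carry_out --plan '[{"rot": [0, 0, 0], "xyz": [0, 0, 0.04], "grip": 255}, {"rot": [0, 0, 0], "xyz": [0, 0, 0.07], "grip": 255}, {"rot": [0, 0, 0], "xyz": [0, 0, 0.079], "grip": 255}, {"rot": [0, 0, 0], "xyz": [0, 0, 0.079], "grip": 255}, {"rot": [0, 0, 0], "xyz": [0, 0, 0.079], "grip": 255}, {"rot": [0, 0, 0], "xyz": [0.01, 0, 0.079], "grip": 255}, {"rot": [0, 0, 0], "xyz": [0.02, 0, 0.079], "grip": 255}, {"rot": [0, 0, 0], "xyz": [0.02, 0, 0.079], "grip": 255}]'

```text
clock: 6.08
tool_pos: [0.5108, 0.1943, 0.0838]
eef_rot: [1.0, -0.017, 0.003, -0.001]
contact_force: [0.2, 0.9, 0.6]
opening: 0.004
finger_force: 0.0
```

Call:
carry_out --plan '[{"rot": [0, 0, 0], "xyz": [0.005, 0, 0], "grip": 255}, {"rot": [0, 0, 0], "xyz": [0.01, 0, 0], "grip": 255}, {"rot": [0, 0, 0], "xyz": [0.015, 0, 0], "grip": 255}, {"rot": [0, 0, 0], "xyz": [0.02, 0, 0], "grip": 255}, {"rot": [0, 0, 0], "xyz": [0.023, 0, 0], "grip": 255}, {"rot": [0, 0, 0], "xyz": [0.024, 0, 0], "grip": 255}, {"rot": [0, 0, 0], "xyz": [0.024, 0, 0], "grip": 255}, {"rot": [0, 0, 0], "xyz": [0.024, 0, 0], "grip": 255}]'

```text
clock: 6.75
tool_pos: [0.531, 0.1931, 0.0816]
eef_rot: [1.0, -0.016, 0.0, 0.0]
contact_force: [-0.2, 1.3, 0.4]
opening: 0.006
finger_force: 0.1
```

Call:
carry_out --plan '[{"rot": [0, 0, 0], "xyz": [0.001, 0, 0], "grip": 255}, {"rot": [0, 0, 0], "xyz": [0.002, 0, 0], "grip": 255}, {"rot": [0, 0, 0], "xyz": [0.003, 0, 0], "grip": 255}, {"rot": [0, 0, 0], "xyz": [0.003, 0, 0], "grip": 255}, {"rot": [0, 0, 0], "xyz": [0.003, 0, 0], "grip": 255}]'

```text
clock: 7.17
tool_pos: [0.5336, 0.193, 0.0815]
eef_rot: [1.0, -0.016, -0.0, 0.0]
contact_force: [-1.3, 0.8, -1.0]
opening: 0.006
finger_force: 0.5
```

Call:
carry_out --plan '[{"rot": [0, 0, 0], "xyz": [-0.03, 0, 0], "grip": 255}, {"rot": [0, 0, 0], "xyz": [-0.04, 0, -0.03], "grip": 255}, {"rot": [0, 0, 0], "xyz": [-0.08, 0, -0.06], "grip": 255}, {"rot": [0, 0, 0], "xyz": [-0.11, 0.0, -0.1], "grip": 255}, {"rot": [0, 0, 0], "xyz": [-0.11, 0.0, -0.12], "grip": 255}, {"rot": [0, 0, 0], "xyz": [-0.11, 0.0, -0.12], "grip": 255}, {"rot": [0, 0, 0], "xyz": [-0.11, 0.0, -0.12], "grip": 255}]'

```text
clock: 7.75
tool_pos: [0.4251, 0.1972, 0.2035]
eef_rot: [1.0, -0.015, 0.002, -0.001]
contact_force: [1.0, -0.9, -1.0]
opening: 0.007
finger_force: 0.0
```

Run:
```python
from h import *
s=r.get_state(); print(s['tool_pos'],s['contact_force'])
a=r.snapshot('top')[165:245,255:335,::-1]; b=r.snapshot('scene')[130:250,290:410,::-1]
cv2.imwrite('pics/a4.png',np.hstack([cv2.resize(x,(400,400),interpolation=cv2.INTER_CUBIC) for x in(a,b)]))
for l in(-.4,.4):
  p=[.5361+.028*np.sin(l),.1955,.062+.028*np.cos(l)]
  print(l,(proj('top',p)-[255,165])*5,(proj('scene',p)-[290,130])*400/120)
```

```text
[0.4250803  0.19718713 0.20348013] [ 0.98966051 -0.89015878 -1.02712101]
-0.4 [[135.77564422 201.89203068]] [[237.54346462 208.43330807]]
0.4 [[137.26573628 163.93504461]] [[255.23956585 223.41868494]]
```

View pics/a4.png

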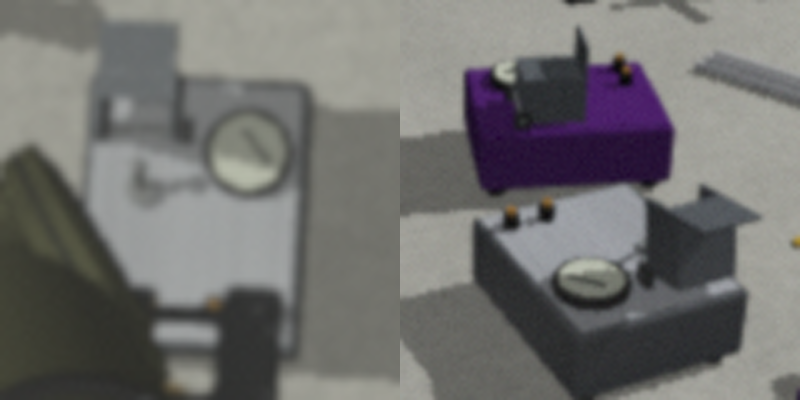

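The toggle tip is at crop (137,165), matching the predicted "on" position (137,164), and the guard is still back. Now I go over the guard to behind it.

Call:
carry_out --plan '[{"rot": [0, 0, 0], "xyz": [0.218, 0, -0.01], "grip": 255}, {"rot": [0, 0, 0], "xyz": [0.218, 0, -0.01], "grip": 255}, {"rot": [0, 0, 0], "xyz": [0.218, 0, -0.01], "grip": 255}, {"rot": [0, 0, 0], "xyz": [0.218, 0, -0.01], "grip": 255}, {"rot": [0, 0, 0], "xyz": [0.218, 0, -0.01], "grip": 255}, {"rot": [0, 0, 0], "xyz": [0.218, 0, -0.01], "grip": 255}, {"rot": [0, 0, 0], "xyz": [0.218, 0, -0.01], "grip": 255}, {"rot": [0, 0, 0], "xyz": [0.218, 0, -0.01], "grip": 255}]'

```text
clock: 8.52
tool_pos: [0.6413, 0.1889, 0.2091]
eef_rot: [1.0, -0.016, -0.002, 0.001]
contact_force: [-0.6, 0.7, 0.3]
opening: 0.004
finger_force: 0.0
```

Call:
carry_out --plan '[{"rot": [0, 0, 0], "xyz": [0, 0, 0.04], "grip": 255}, {"rot": [0, 0, 0], "xyz": [0, 0, 0.08], "grip": 255}, {"rot": [0, 0, 0], "xyz": [0, 0, 0.092], "grip": 255}, {"rot": [0, 0, 0], "xyz": [0, 0, 0.092], "grip": 255}, {"rot": [0, 0, 0], "xyz": [0, 0, 0.092], "grip": 255}, {"rot": [0, 0, 0], "xyz": [0, 0, 0.092], "grip": 255}]'

```text
clock: 9.02
tool_pos: [0.6429, 0.1903, 0.1219]
eef_rot: [1.0, -0.015, 0.002, -0.001]
contact_force: [-0.0, 0.1, 0.6]
opening: 0.006
finger_force: 0.0
```

Run:
```python
from h import *
s=r.get_state(); print(s['tool_pos'],s['eef_rot'],s['contact_force'])
a=r.snapshot('scene')[130:250,290:420,::-1]; cv2.imwrite('pics/a5.png',cv2.resize(a,None,fx=5,fy=5,interpolation=cv2.INTER_CUBIC))
```

```text
[0.64291666 0.190306   0.12185176] [ 9.99878771e-01 -1.54831261e-02  1.55628096e-03 -5.42523201e-04] [-0.0185392   0.05874393  0.63299513]
```

View pics/a5.png

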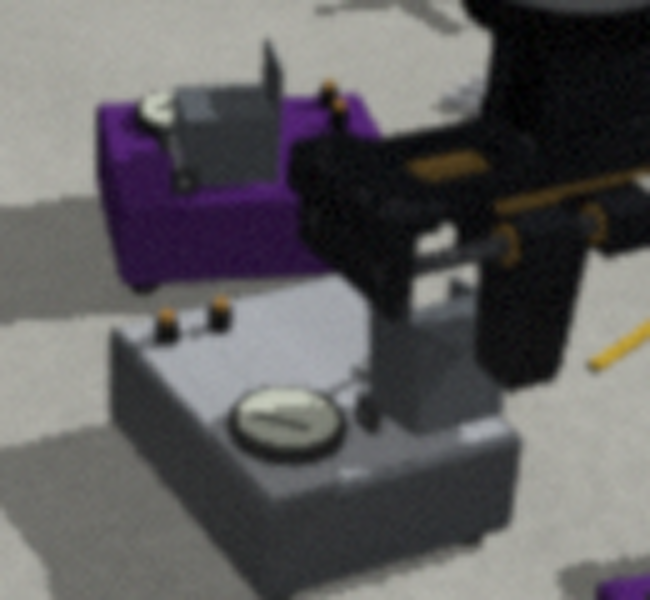

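The fingertip, at crop (515,380), is just behind and below the open tab's edge. I sweep forward while rising.

Call:
carry_out --plan '[{"rot": [0, 0, 0], "xyz": [-0.01, 0, 0], "grip": 255}, {"rot": [0, 0, 0], "xyz": [-0.018, 0, -0.003], "grip": 255}, {"rot": [0, 0, 0], "xyz": [-0.026, 0, -0.007], "grip": 255}, {"rot": [0, 0, 0], "xyz": [-0.034, 0, -0.01], "grip": 255}, {"rot": [0, 0, 0], "xyz": [-0.043, 0, -0.012], "grip": 255}, {"rot": [0, 0, 0], "xyz": [-0.052, 0, -0.013], "grip": 255}, {"rot": [0, 0, 0], "xyz": [-0.061, 0, -0.013], "grip": 255}, {"rot": [0, 0, 0], "xyz": [-0.072, 0, -0.013], "grip": 255}]'

```text
clock: 9.73
tool_pos: [0.5697, 0.1921, 0.1338]
eef_rot: [1.0, -0.016, 0.001, -0.0]
contact_force: [0.1, 0.1, -0.1]
opening: 0.008
finger_force: 0.0
```

Call:
carry_out --plan '[{"rot": [0, 0, 0], "xyz": [0, 0, 0], "grip": 255}, {"rot": [0, 0, 0], "xyz": [0, 0, 0], "grip": 255}, {"rot": [0, 0, 0], "xyz": [0.02, 0, 0], "grip": 255}, {"rot": [0, 0, 0], "xyz": [0.04, 0, -0.04], "grip": 255}, {"rot": [0, 0, 0], "xyz": [0.04, 0, -0.08], "grip": 255}, {"rot": [0, 0, 0], "xyz": [0.04, 0, -0.1], "grip": 255}, {"rot": [0, 0, 0], "xyz": [0.04, 0, -0.1], "grip": 255}, {"rot": [0, 0, 0], "xyz": [0.04, 0, -0.1], "grip": 255}]'

```text
clock: 10.4
tool_pos: [0.6112, 0.1908, 0.2343]
eef_rot: [1.0, -0.016, 0.002, -0.001]
contact_force: [-0.3, -0.0, -1.6]
opening: 0.004
finger_force: 0.0
```

Run:
```python
from h import *
s=r.get_state(); print(s['tool_pos'],s['eef_rot'],s['contact_force'])
a=r.snapshot('scene')[130:250,290:420,::-1]; cv2.imwrite('pics/a6.png',cv2.resize(a,None,fx=5,fy=5,interpolation=cv2.INTER_CUBIC))
```

```text
[0.6112437  0.190775   0.23432907] [ 9.99871756e-01 -1.58936732e-02  1.87086841e-03 -6.02944765e-04] [-0.28513216 -0.01334585 -1.63161554]
```

View pics/a6.png

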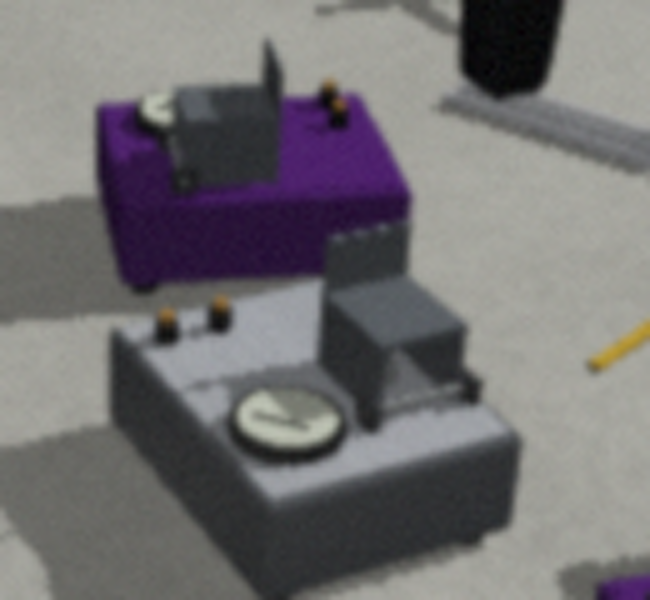

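The guard is shut again, identical to the start with its tab top at crop (325,240)–(408,222). The supply has not moved and the arm is clear, so I'm handing in.

```bash
python3 -c "
from plant import r
print(r.finish_job())"
```

```text
the job is handed in; nothing more can be done
None
```

I switched on the supply with the round meter and handed the job in at about 10.5 s: guard lifted back, toggle pushed over to on, guard dropped shut over it; the hand-in gave no verdict. In the pictures the supply had not moved, and my planned path kept clear of the other supply, glassware and bottles, though I took no closing picture of those.

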